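# Stack two terrine tins in a bench press and hold them under pressure

## Robot

A 6-joint arm with a two-finger parallel gripper is mounted at the origin on a cart in front of the work surface, level with it; the furniture and walls round the work are solid. World frame = base frame: x ahead of the robot, y to its left, z up, the work surface at z = 0. Lengths are in m, angles in rad, forces in N, time in s.
With the tool pointing down it reaches from about 0.4 to 0.825 m from the base axis. Payload 7 kg.
Tool frame: the origin (TCP) lies at the very end of the fingers, on their centre line; the grasp point (between the pads) lies 19 mm behind it; z points along the fingers, y is the line along which they close (so a half turn about z gives the same grasp; the last joint's range is limited). The gripper opens to 85 mm and grips with 20 to 120 N. Pads are 22 mm wide; open, the fingers measure 114 mm over their backs; the gripper's body (76 mm by 85 mm) begins 54 mm behind the grasp point. The pads swing forward as they close: fully open they stand 13 mm farther back than shut.
Start: joints at [1.404, 0.359, 0.012, 0, -1.224, -0.288], TCP at [0.297, 0.606, 0.231] pointing down, gripper open.
Joint ranges: [-3.07, 3.07], [-1.43, 2.12], [-1.02, 1.25], [-3.03, 1.67], [-3.05, -0], [-3.03, 3.03]. Speed limits (rad/s): [2.39, 2.39, 3.01, 3.14, 3.14, 3.14].

## Interface

Orientations are given as a unit quaternion [w, x, y, z].
In Python, from cell import manip, planner, sensors, cams gives the robot as it stands. Calls block until the motion is done:
- manip.reach(position, orientation): joint-space move of the TCP to a pose.
- manip.move_straight(position, rot=None, feed=0.15, guard=None): straight line of the TCP; rot=None keeps the orientation; feed is the mean speed in m/s. With guard (N) it stops when the force on the tool has changed by that much, and returns True; else False.
- manip.move_j(angles): joint-space move.
- manip.let_go() and manip.clamp(newtons=None): open the fingers fully, or close them until they stop; newtons is the grip in N (None keeps the last).
- manip.dwell(seconds).
- planner.inverse_kinematics(position, orientation): joint angles nearest the present ones, or None.
- sensors.state(): the state.
- cams.read_camera(name): name is "scene" or "top"; returns a dict with "image" (384x512x3 uint8, blue, green, red), "range_z" (384x512 float32, m along the optical axis (not along the pixel's ray), 0 where there is no reading), "fx", "fy", "cx", "cy" (pixels), "xyz" and "attitude" of the camera in the world. Camera axes: x right, y down, z forward; pixel columns grow to the right and rows downward; lengths in m; the calibration is good to about 2 mm. A picture is of the moment at which its call begins.
A pose or a line that the arm cannot do raises manip.Unreachable and nothing moves.
- manip.finish_job(): hands the job in; it is judged then, once.
The state is a dict: "clock": time; "joint_pos": joint angles; "qvel": joint speeds; "joint_efforts": joint torques, N m; "eef_pos": TCP position; "ee_rot": TCP orientation; "force": force on the tool from outside, world axes, zero at the start; "ft_torque": the same for the moment, N m; "gripper_width": finger opening in m; "finger_force": force on a finger pad.
Only numpy, scipy, OpenCV 4.12 (cv2) and the standard library are available. Lean on these libraries where they do the work, as an engineer would, in place of code of your own. Each camera call takes 0.05 s, during which the arm holds its last target. There are 200 camera calls.

## Task

Put the two closed terrine tins under pressure in the bench press: stand the larger tin in the middle of the pulled-out drip tray, square with it, stand the smaller tin squarely in the middle of its lid, and push the tray fully home under the press plate. Then pump the press's lever until the plate bears on the stack and its spring is about half compressed - never beyond three quarters, which would crush the lids - moving the plate by the lever only and leaving the other things on the worktop where they stand. Finish while still holding the lever down at that pressure, because the plate backs off as soon as the lever is let go.

Things in the scene. Friction and masses are not known exactly. Their poses are not given: they have to be found in the camera images.
- press: The bench press, fixed on the worktop: beech base, two steel uprights 186 mm apart, an aluminium head bar across them (its top 216 mm above the worktop) and a toothed rod standing up through the head to at most 327 mm. Origin 2 mm above the tiles under the axis of the rod; z up, -x is its front (towards the robot, where the drip tray comes out), +y is the side to which the pump lever points.
- tray_slide (a joint): Slide of the drip tray in m: 0 is fully home under the press plate (against a stop), 0.14 is fully pulled out to the front (press -x). It starts pulled out and stays where it is left; about 2 to 4 N move it.
- tray: The steel drip tray, 88 mm (x) by 146 mm (y), with a rim 3.5 mm higher than its floor and inner size 82 x 140 mm; axes like the press. It slides with tray_slide. Home, its middle lies exactly under the press plate.
- tray_floor (a point): Centre of the tray's floor, on its upper face (27.5 mm above the worktop).
- tray_handle (a point): Middle of the tray's bow handle: a round horizontal bar 9 mm thick and 60 mm long along y, 67 mm in front (-x) of the tray's centre and 44 mm above the worktop. The base below it reaches 170 mm in front of the press's origin and is 20 mm high, so fingertips must stay above that. Pushing the bar along press +x slides the tray home.
- tin_large: The larger closed terrine tin, plain metal box with a flat lid: 62 mm (x) by 118 mm (y) by 40 mm high, about 0.55 kg. Origin at the centre of its underside, z up. Starts upright on the tiles to the right of the tray. Grasp it from above across its 62 mm sides.
- tin_large_lid (a point): Centre of the larger tin's flat lid, 40 mm above its underside: here the smaller tin stands.
- tin_small: The smaller closed terrine tin of the same make: 50 mm (x) by 96 mm (y) by 36 mm high, about 0.4 kg. Origin at the centre of its underside, z up. Starts upright on the tiles to the right of the tray; which of the two tins lies nearer the robot varies. Grasp it from above across its 50 mm sides.
- lever_swing (a joint): Angle of the pump lever in rad: 0 is its upper rest, leaning up by 0.24 rad; it grows as the grip is pressed down, to 0.42 at the lower stop. A spring lifts it back when it is let up (about 2 to 4 N at the grip); pumping takes about 3 to 16 N at the grip.
- pump_lever: The pump lever above the head, pivoted 45 mm to the press's -y side of the rod, 250 mm above the worktop, and pointing to press +y; it ends in a round wooden grip 23 mm thick and 77 mm long, 150 to 227 mm from the pivot. Origin on the pivot; its y axis points along the lever, which swings in the press's y-z plane.
- lever_grip (a point): Top of the wooden grip, 196 mm from the pivot: press down here with closed fingertips. At rest about 308 mm above the worktop; it goes down by about 82 mm in a full stroke.
- rod_feed (a joint): How far the toothed rod with the press plate has been fed down, m, 0 to 0.075. It starts between 0 and 0.016. Lever strokes down feed it 0.053 m per rad after up to 8 mm of free play (a full stroke: 16 to 24 mm); on the way up the pawl clicks back over its 8 mm teeth. A friction brake (about 9 N) keeps it in place unloaded; under more load it follows the lever back up.
- plate_spring (a joint): Compression of the spring between the rod and the press plate, m: 0 unloaded, 0.010 half compressed, 0.020 fully closed; 2 N per mm. The coils seen between the plate and the barrel above it, 24 mm unloaded, get shorter by as much. The press plate stops on the stack and the spring then takes up the rod's feed.
- press_plate: The horizontal steel press plate under the rod, 62 mm (x) by 106 mm (y) by 8 mm, above the home place of the tray. Its own origin lies 146 mm below its underside.
- plate_under (a point): Centre of the underside of the press plate: 148 mm above the worktop less rod_feed plus plate_spring. The lid of the upper tin, stacked and pushed home, is 103.5 mm above the worktop.
- rack_rod: The toothed square rod of the press, 12 mm thick, standing up through the head. Do not push it by hand. Unfed, its origin is the press's.
- mug: Bystander: small white dotted cup with a handle, 65 x 90 x 56 mm, left of the press. Origin at the underside.
- honey_jar: Bystander: honey jar with a dark lid, 65 mm wide, 86 mm high, at the right. Origin at the underside.
- glass: Bystander: plain drinking glass, 81 mm wide, 91 mm high, at the right. Origin at the underside.
- tomato_tin: Bystander: round food tin, 75 mm wide, 110 mm high, on the right edge. Origin at the underside.
- mill: Bystander: wooden pepper mill, 58 mm wide, 170 mm high, on the drainer behind the lever. Origin at the underside.

How it is judged:
By the outcome, as a careful person would: the job done as asked, in the order asked, and still so for the second after the job is handed in, while the arm keeps its last pose, push and grip.
It also fails if it takes over 72 s, if anything falls off the work surface, if the arm or the gripper's body presses on something with over 40 N, if the wrist force passes 120 N, or if a joint passes its speed limit or range.

## Working session

There is one attempt and no reset: what is moved stays moved. The work goes in short steps, each a Python script; the robot and the scene stay as the last script left them, time stands still between calls to the robot, and variables do not carry over. Pictures are saved under pics/ and viewed, at most 11 in all, crops included, and the job is handed in when it is done.

```bash
ls; mkdir -p pics; cat > h.py <<'E'
import numpy as np, cv2
from scipy.spatial.transform import Rotation as R
from cell import manip, planner, sensors, cams
def quat(Rm):
    q=R.from_matrix(Rm).as_quat(); return [q[3],q[0],q[1],q[2]]
def rotm(q): return R.from_quat([q[1],q[2],q[3],q[0]]).as_matrix()
def down(yaw):  # tool z down, tool y (closing line) at angle yaw in world
    y=np.array([np.cos(yaw),np.sin(yaw),0]); z=np.array([0,0,-1.]); x=np.cross(y,z)
    return quat(np.c_[x,y,z])
def cloud(c):
    z=c["range_z"]; v,u=np.mgrid[:z.shape[0],:z.shape[1]]
    P=np.stack([(u-c["cx"])/c["fx"]*z,(v-c["cy"])/c["fy"]*z,z],-1)
    W=P@att(c).T+np.array(c["xyz"]); W[z==0]=np.nan; return W
def att(c):
    a=np.array(c["attitude"]); return a if a.shape==(3,3) else rotm(a)
E
python3 - <<'E'
from h import *
for n in ("scene","top"):
    c=cams.read_camera(n); cv2.imwrite(f"pics/{n}0.png",c["image"]); np.save(f"{n}0.npy",cloud(c))
    print(n,c["fx"],c["cx"],c["xyz"],c["attitude"])
print(sensors.state())
E
```

```text
pics
scene 443.2483141464439 254.52935366984573 [0.01929019 0.63502589 1.29802786] [ 0.11471002 -0.29284534  0.89123329 -0.32678196]
top 354.34759520852066 260.1265126415013 [-0.0569437  -0.1620599   1.14656747] [-0.22484767  0.68425229 -0.65989244  0.21397266]
{'clock': 0.1, 'joint_pos': array([ 1.40411716e+00,  3.59352002e-01,  1.11687308e-02, -3.17760391e-04,
       -1.22412752e+00, -2.88099098e-01]), 'qvel': array([-0.00021354, -0.00357548,  0.00226238,  0.00127723,  0.0018821 ,
       -0.00115582]), 'joint_efforts': array([-1.00457786e-03, -5.84762657e+01,  2.94107741e+01,  6.95458934e+00,
       -3.18044811e-03,  8.16521634e-06]), 'eef_pos': array([0.29633454, 0.60599237, 0.23043991]), 'ee_rot': array([ 7.64900099e-04,  9.74245808e-01, -2.25487273e-01, -1.03168984e-04]), 'force': array([ 0.14234939, -0.08473618, -0.24298958]), 'ft_torque': array([ 0.02542004, -0.00350429, -0.03084989]), 'finger_force': 0.0, 'gripper_width': 0.08535892384922018}
```

View pics/scene0.png

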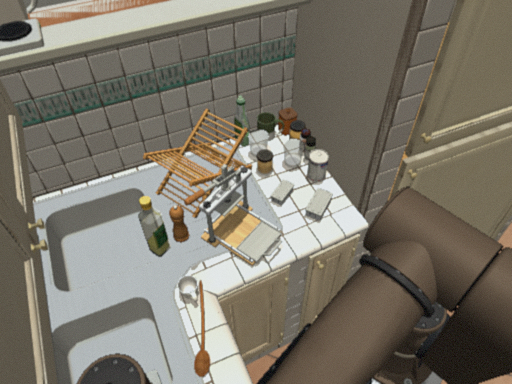

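View pics/top0.png

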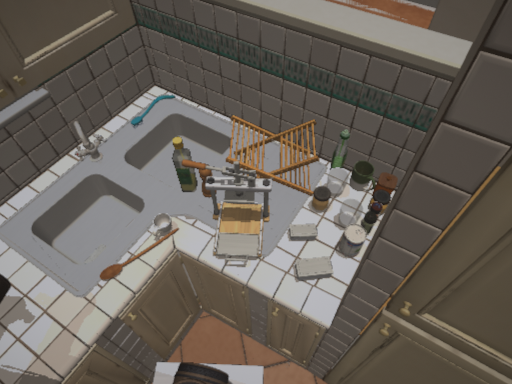

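The scene view shows the press at about (235,215) with its tray pulled out at (262,243), and the two tins at (282,191) and (318,203). In the top view the tins are at (303,231) and (315,268), the tray is at (238,245), and the lever points left to a grip at about (197,166).

```bash
python3 - <<'E'
from h import *
S=np.load("scene0.npy");T=np.load("top0.npy")
print("px tins",S[191,282],S[203,318],T[231,303],T[268,315]); print("tray",S[243,262],T[245,238]); print("grip",T[166,197],"head",T[184,240])
def comps(W,img,zlo,zhi,nmin=30):
    m=((W[...,2]>zlo)&(W[...,2]<zhi)&(np.abs(W[...,1])<.7)&(W[...,0]>.25)&(W[...,0]<1.1)).astype(np.uint8)
    n,l,st,_=cv2.connectedComponentsWithStats(m,connectivity=4)
    for i in range(1,n):
        if st[i,4]<nmin: continue
        P=W[l==i]; r=cv2.minAreaRect(P[:,:2].astype(np.float32)*1000)
        print(img,i,st[i,4],"z",np.median(P[:,2]).round(4),"ctr",np.round(r[0],1),"sz",np.round(r[1],1),"ang",round(r[2],1),"uv",st[i,:2]+st[i,2:4]//2)
for nm,W in(("S",S),("T",T)):
    print("tins");comps(W,nm,.030,.052)
    print("tray");comps(W,nm,.0235,.0315)
    print("head");comps(W,nm,.205,.225)
    print("grip");comps(W,nm,.26,.33,15)
    print("tiles",np.nanmedian(W[...,2][(abs(W[...,2])<.01)]))
# ortho map, press centred
H=np.zeros((600,600),np.uint8)
for nm,W in(("scene",S),("top",T)):
    im=cv2.imread(f"pics/{nm}0.png"); O=np.zeros((500,375,3),np.uint8)
    P=W.reshape(-1,3);C=im.reshape(-1,3);ok=~np.isnan(P[:,0]);P,C=P[ok],C[ok];o=np.argsort(P[:,2]);P,C=P[o],C[o]
    u=((.45-P[:,1])*500).astype(int);v=((1.1-P[:,0])*500).astype(int);k=(u>=0)&(u<374)&(v>=0)&(v<499)&(P[:,2]<.4)
    for d in(0,1):
        for e in (0,1): O[v[k]+d,u[k]+e]=C[k]
    cv2.imwrite(f"pics/o_{nm}.png",O)
cv2.imwrite("pics/ortho.png",np.hstack([cv2.imread("pics/o_scene.png"),cv2.imread("pics/o_top.png")]))
E
```

```text
px tins [ 0.59490046 -0.28350822  0.03066036] [ 0.45256864 -0.30663198  0.03953568] [ 0.5861453  -0.28710136  0.04166061] [ 0.44498747 -0.32224442  0.04242718]
tray [ 0.51838189 -0.05062886  0.03043638] [ 0.52858984 -0.05757308  0.02905984]
grip [0.66171713 0.06722113 0.29620704] head [ 0.65534188 -0.06502605  0.21750235]
tins
S 7 37 z 0.0437 ctr [ 780.1 -566.6] sz [46.3 16.7] ang 57.0 uv [284 128]
S 14 36 z 0.0424 ctr [ 720.5 -549. ] sz [50.8 19.5] ang 4.6 uv [294 136]
S 24 56 z 0.0437 ctr [ 827.3 -448.3] sz [57.7 21.8] ang 32.9 uv [258 139]
S 29 51 z 0.0448 ctr [1078.7 -217.5] sz [76.8 14.5] ang 57.9 uv [175 145]
S 38 73 z 0.0426 ctr [ 930.  -285.6] sz [ 26.8 123.2] ang 89.9 uv [214 152]
S 43 31 z 0.0418 ctr [ 804.9 -391.1] sz [45.9 13.2] ang 8.9 uv [255 150]
S 44 53 z 0.0413 ctr [ 676.5 -489.1] sz [57.6 20.3] ang 24.7 uv [294 149]
S 50 65 z 0.0423 ctr [ 648.8 -435.4] sz [68.6 29.1] ang 33.3 uv [293 159]
S 53 253 z 0.0404 ctr [ 404.5 -443.9] sz [ 76.2 286.5] ang 75.0 uv [356 186]
S 55 33 z 0.0405 ctr [ 819.  -289.5] sz [27.9 48.8] ang 89.7 uv [236 164]
S 57 62 z 0.0407 ctr [ 714.9 
[... 3364 characters left out ...]
]
T 22 56 z 0.2189 ctr [ 895.3 -433.4] sz [33.  23.8] ang 64.0 uv [345 136]
T 34 80 z 0.2119 ctr [794.6 158.2] sz [38.1 49.8] ang 17.6 uv [181 153]
T 41 672 z 0.2146 ctr [667.9 -58.2] sz [220.1  50.1] ang 89.0 uv [238 183]
T 53 109 z 0.2152 ctr [ 272.  -415.3] sz [87.2  6. ] ang 60.7 uv [362 302]
grip
T 1 399 z 0.298 ctr [1056.4  676.1] sz [ 14.5 103.6] ang 59.5 uv [55 83]
T 3 2465 z 0.2965 ctr [ 958.2 -427.4] sz [579.8  47. ] ang 56.6 uv [352 110]
T 8 77 z 0.2701 ctr [799.9 158.9] sz [35.  30.9] ang 7.8 uv [178 141]
T 16 456 z 0.287 ctr [667.2   4.5] sz [ 28.  217.9] ang 0.0 uv [217 168]
T 38 721 z 0.2909 ctr [ 368.  -557.9] sz [ 92.2 385.9] ang 31.1 uv [404 261]
tiles 0.0016049536867079883
```

View pics/ortho.png

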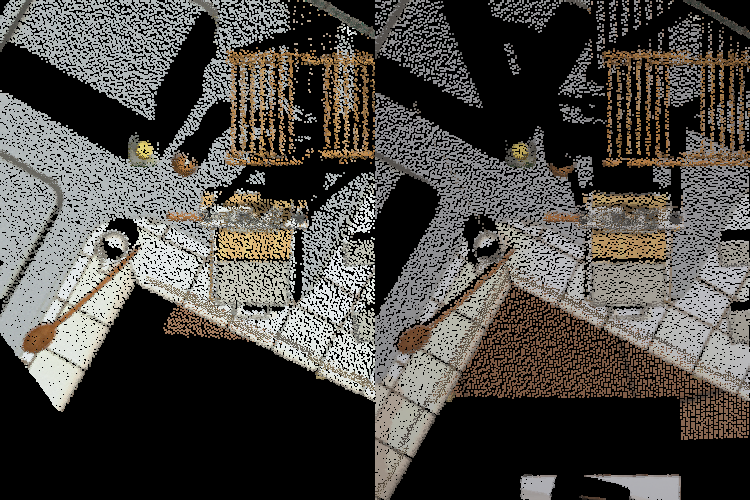

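The ortho map shows the tray directly in front of the head bar with its axes near the world axes. The larger tin is the nearer one, at about (0.454,-0.320), and the smaller is at about (0.596,-0.287). Next come robust fixed-size fits.

```bash
cat >> h.py <<'E'
from scipy.optimize import minimize
from scipy.ndimage import gaussian_filter
def fitrect(W,ctr,size,zlo,zhi,ang0=0.,rad=.11):
    """centre/yaw/z of a size(x,y) rectangle: points in [zlo,zhi] are 'on', the rest 'off'; soft edge fit"""
    P=W.reshape(-1,3);P=P[~np.isnan(P[:,0])];P=P[np.hypot(P[:,0]-ctr[0],P[:,1]-ctr[1])<rad]
    on=(P[:,2]>zlo)&(P[:,2]<zhi); low=P[:,2]<=zlo
    P=np.r_[P[on],P[low]];w=np.r_[np.ones(on.sum()),-np.ones(low.sum())]
    def cost(p,s):
        c,sn=np.cos(p[2]/10),np.sin(p[2]/10);d=P[:,:2]-p[:2];a=abs(c*d[:,0]+sn*d[:,1])-size[0]/2;b=abs(-sn*d[:,0]+c*d[:,1])-size[1]/2
        return -(w/(1+np.exp(np.clip(np.maximum(a,b)/s,-50,50)))).sum()
    p=np.array([ctr[0],ctr[1],ang0*10])
    for s in(.006,.002,.0012):
        p=min((minimize(cost,p,args=(s,),method="Nelder-Mead",options=dict(initial_simplex=p+np.array([[0,0,0],[.008*k,0,0],[0,.008*k,0],[0,0,.8*k]]),xatol=1e-5,fatol=1e-3)) for k in(1,-1)),key=lambda r:r.fun).x
    return np.array([p[0],p[1],p[2]/10,np.median(P[:on.sum(),2])])
E
python3 - <<'E'
from h import *
np.set_printoptions(precision=4,suppress=True)
for n in("scene","top"):
    W=np.load(n+"0.npy"); print(n)
    print(" large",fitrect(W,(.454,-.320),(.062,.118),.030,.050,.15))
    print(" small",fitrect(W,(.596,-.287),(.050,.096),.026,.046,.05))
    P=W.reshape(-1,3);P=P[~np.isnan(P[:,0])]
    def box(x0,x1,y0,y1,z0,z1): return P[(P[:,0]>x0)&(P[:,0]<x1)&(P[:,1]>y0)&(P[:,1]<y1)&(P[:,2]>z0)&(P[:,2]<z1)]
    def line(q,name):
        b,a=np.polyfit(q[:,1],q[:,0],1); 
        for _ in range(3):
            r=q[:,0]-a-b*q[:,1]; k=abs(r)<2.5*np.median(abs(r)); b,a=np.polyfit(q[k,1],q[k,0],1)
        print(" ",name,len(q),"x@y=-.057",a-b*.057,"yaw",-np.arctan(b),"y",np.percentile(q[:,1],[1,99]),"x",np.percentile(q[:,0],[2,98]),"z",np.median(q[:,2]))
    line(box(.62,.71,-.19,.06,.209,.222),"head")
    line(box(.62,.71,.02,.13,.24,.33),"grip")
    q=box(.62,.71,-.1,.13,.24,.35); 
    for y in np.arange(-.1,.13,.02):
        s=q[abs(q[:,1]-y)<.01]; 
        if len(s): print("   y %.2f n%d zmax %.4f x@top %.4f"%(y,len(s),np.percentile(s[:,2],95),np.median(s[s[:,2]>np.percentile(s[:,2],70),0])))
    line(box(.44,.475,-.12,.01,.035,.055),"bar")
    q=box(.60,.74,-.12,0,.30,.36); print("  rodtop",len(q),q.mean(0) if len(q) else 0, q[:,2].max() if len(q) else 0)
    q=box(.5,.56,-.11,0,.02,.036);print("  floor z",np.median(q[:,2]))
    q=box(.35,.55,-.25,-.16,-.02,.02);print("  tiles z",np.median(q[:,2]))
    print(" tray",fitrect(W,(.527,-.057),(.088,.146),.022,.040,0,.1))
E
```

```text
scene
 large [ 0.4596 -0.3248  0.1602  0.0405]
 small [ 0.6023 -0.2927  0.0517  0.0363]
  head 547 x@y=-.057 0.6625356370898083 yaw -0.05987481637665001 y [-0.1637  0.0525] x [0.646 0.689] z 0.2145203806967284
  grip 192 x@y=-.057 0.6658383137005084 yaw -1.9230384606394835e-05 y [0.0225 0.1169] x [0.6597 0.6772] z 0.3010878826824431
   y -0.10 n31 zmax 0.2621 x@top 0.6580
   y -0.08 n28 zmax 0.2663 x@top 0.6579
   y -0.06 n86 zmax 0.3153 x@top 0.6678
   y -0.04 n57 zmax 0.3001 x@top 0.6689
   y -0.02 n49 zmax 0.2834 x@top 0.6668
   y 0.00 n28 zmax 0.2837 x@top 0.6686
   y 0.02 n23 zmax 0.2897 x@top 0.6690
   y 0.04 n21 zmax 0.2974 x@top 0.6706
   y 0.06 n43 zmax 0.3037 x@top 0.6691
   y 0.08 n43 zmax 0.3077 x@top 0.6691
   y 0.10 n48 zmax 0.3150 x@top 0.6686
   y 0.12 n25 zmax 0.3119 x@top 0.6699
  bar 58 x@y=-.057 0.46749280407721083 yaw -0.041872652594628156 y [-0.0882 -0.0164] x [0.4629 0.4741] z 0.04669663623254794
  rodtop 31 [ 0.6681 -0.0557  0.3103] 0.31773664235472554
  floor z 0.02773702818786683
  tiles z -0.00010313239376158467
 tray [ 0.5408 -0.0559 -0.0086  0.0279]
top
 
[... 384 characters left out ...]
ax 0.2662 x@top 0.6584
   y -0.06 n103 zmax 0.3151 x@top 0.6650
   y -0.04 n61 zmax 0.2954 x@top 0.6677
   y -0.02 n52 zmax 0.2830 x@top 0.6638
   y 0.00 n25 zmax 0.2856 x@top 0.6666
   y 0.02 n23 zmax 0.2893 x@top 0.6674
   y 0.04 n36 zmax 0.3004 x@top 0.6671
   y 0.06 n44 zmax 0.3037 x@top 0.6681
   y 0.08 n47 zmax 0.3087 x@top 0.6680
   y 0.10 n49 zmax 0.3140 x@top 0.6686
   y 0.12 n7 zmax 0.3137 x@top 0.6703
  bar 66 x@y=-.057 0.46592265873824185 yaw 0.007559875704640042 y [-0.0936 -0.0185] x [0.4615 0.4735] z 0.04723205368591299
  rodtop 35 [ 0.6652 -0.0585  0.3093] 0.3167691024996292
  floor z 0.028187329606987443
  tiles z 0.00020938326572217392
 tray [ 0.5339 -0.0562 -0.0204  0.0282]
```

Tin tops are confirmed at 40 and 36 mm, the tray floor at 28 mm and the tiles at 0. The press axis is at about (0.667,-0.057). The tray bar's position suggests the slide may be slightly less than 0.14, so I'll refine the tray on rectified images while grasping the larger tin.

```bash
cat >> h.py <<'E'
def warp(img,cam,z,x1,y1,w,h,s):
    """rectify plane z: pixel (u,v)-> x=x1-v/s, y=y1-u/s  (s px per m)"""
    A=att(cam);t=np.array(cam["xyz"]);K=np.array([[cam["fx"],0,cam["cx"]],[0,cam["fy"],cam["cy"]],[0,0,1]])
    M=np.array([[0,-1/s,x1],[-1/s,0,y1],[0,0,z]])-np.outer(t,[0,0,1])
    return cv2.warpPerspective(img,K@A.T@M,(w,h),flags=cv2.INTER_CUBIC|cv2.WARP_INVERSE_MAP)
def rect(c,size,yaw,x1,y1,s):
    Rm=np.array([[np.cos(yaw),-np.sin(yaw)],[np.sin(yaw),np.cos(yaw)]])
    P=np.array([[1,1],[1,-1],[-1,-1],[-1,1]])/2*size@Rm.T+np.array(c)
    return np.round(np.c_[(y1-P[:,1])*s,(x1-P[:,0])*s]).astype(np.int32)
E
python3 - <<'E'
from h import *
q=down(.157)
s0=sensors.state(); p0=s0["eef_pos"]
manip.move_straight([.27,.42,.36],rot=down(0.),feed=.3)
manip.reach([.44,-.10,.36],down(0.))
manip.reach([.4555,-.320,.10],q)
manip.move_straight([.4555,-.320,.012],feed=.12)
manip.clamp(60); s=sensors.state(); print(s["clock"],s["gripper_width"],s["finger_force"],s["eef_pos"],s["force"])
manip.move_straight([.4555,-.320,.09],feed=.15)
s=sensors.state(); print(s["clock"],s["gripper_width"],s["finger_force"],s["eef_pos"],s["force"])
panels=[]
for n in("scene","top"):
    c=cams.read_camera(n); cv2.imwrite(f"pics/{n}1.png",c["image"]); np.save(f"{n}1.npy",cloud(c))
    im=cv2.imread(f"pics/{n}0.png")
    a=warp(im,c,.031,.61,.045,400,320,2000)
    cv2.polylines(a,[rect((.533,-.057),(.088,.146),-.012,.61,.045,2000)],True,(0,0,255),1)
    b=warp(im,c,.038,.66,-.20,400,280,1000*1.1)
    for r,col in((rect((.4545,-.3195),(.062,.118),.157,.66,-.20,1100),(0,0,255)),(rect((.5965,-.287),(.050,.096),.057,.66,-.20,1100),(0,255,0))): cv2.polylines(b,[r],True,col,1)
    panels.append(np.vstack([a,b]))
cv2.imwrite("pics/rectif.png",np.hstack(panels)) 
E
```

```text
10.1333 0.06110785747833753 65.79808115959167 [ 0.45529604 -0.32013445  0.01305158] [-2.37691946  0.59899234  6.96559   ]
10.8 0.06081101453552227 66.21742129325867 [ 0.45469793 -0.31952286  0.08911565] [-0.75281193 -0.17303102 -6.64533139]
```

View pics/rectif.png

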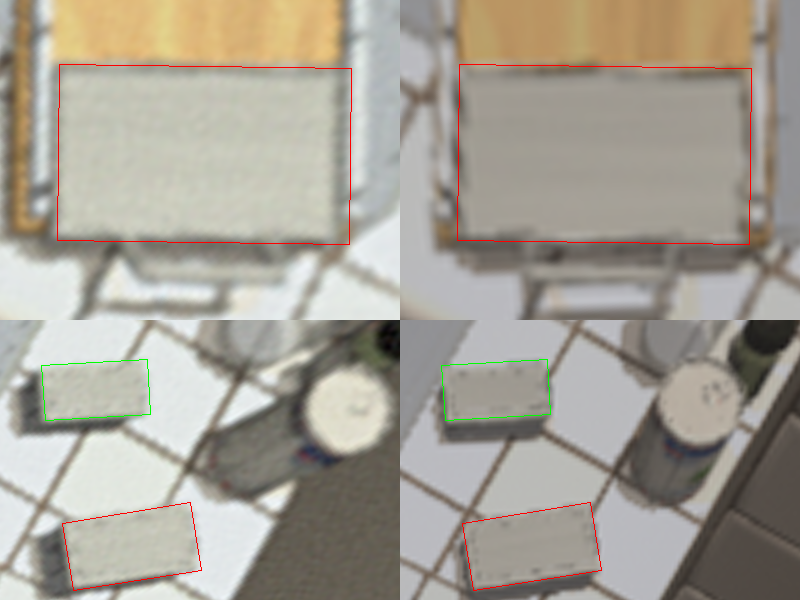

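The rectified overlays match both tins and the tray in both views: tray at (0.533,-0.057), large tin at (0.4545,-0.3195). The tin is held, with a 61 mm opening. I'll refine the tray yaw from the wood/steel edge, then place.

```bash
python3 - <<'E'
from h import *
ys=[]
for n in("scene","top"):
    c=cams.read_camera(n); im=cv2.imread(f"pics/{n}0.png")
    a=warp(im,c,.031,.61,.045,400,320,2000)
    S=cv2.GaussianBlur(cv2.cvtColor(a,cv2.COLOR_BGR2HSV)[...,1].astype(float),(0,0),2)
    us=np.arange(80,325); v=np.array([30+np.argmin(np.gradient(S[30:110,u])) for u in us])
    b,k=np.polyfit(us,v,1); 
    for _ in range(4):
        r=v-k-b*us; g=abs(r)<3; b,k=np.polyfit(us[g],v[g],1)
    print(n,"edge yaw",-b,"x at centre",.61-(k+b*200)/2000)   # x=x1-v/s,y=y1-u/s -> dx/dy=b ; x axis normal: yaw=-b
    ys.append(-b)
yaw=-.010
q=down(yaw); C=[.533,-.057]
manip.move_straight([.50,-.12,.12],rot=q,feed=.25)
manip.move_straight(C+[.11],feed=.15)
manip.move_straight(C+[.055],feed=.12)
hit=manip.move_straight(C+[.0395],feed=.03,guard=4)
s=sensors.state(); print(hit,s["clock"],s["eef_pos"],s["gripper_width"],s["force"])
manip.let_go()
manip.move_straight(C+[.20],feed=.25)
panels=[]
for n in("scene","top"):
    c=cams.read_camera(n); cv2.imwrite(f"pics/{n}2.png",c["image"])
    a=warp(c["image"],c,.0675,.61,.045,400,320,2000)
    cv2.polylines(a,[rect(C,(.062,.118),yaw,.61,.045,2000)],True,(0,255,0),1)
    b=warp(c["image"],c,.031,.61,.045,400,280,2000)
    cv2.polylines(b,[rect(C,(.088,.146),yaw,.61,.045,2000)],True,(0,0,255),1)
    panels.append(np.vstack([a,b]))
cv2.imwrite("pics/placed1.png",np.hstack(panels)); print(sensors.state()["clock"])
E
```

```text
scene edge yaw -0.015248412178927582 x at centre 0.5780617107546786
top edge yaw -0.05666958248658983 x at centre 0.5762592269847281Traceback (most recent call last):
  File "<stdin>", line 15, in <module>
cell.Unreachable: the arm cannot follow that straight line within its joint ranges
```

```bash
python3 - <<'E'
from h import *
np.set_printoptions(precision=3,suppress=True)
print(sensors.state()["joint_pos"],sensors.state()["clock"])
for p in([.4555,-.32,.15],[.50,-.12,.12],[.533,-.057,.11],[.533,-.057,.04],[.5965,-.287,.1],[.5965,-.287,.012],[.533,-.057,.15]):
    for y in(-.01,-.01+np.pi,.157,.157+np.pi): print(p,round(y,2),planner.inverse_kinematics(p,down(y)))
E
```

```text
[-0.261  0.302 -0.434 -0.    -0.837 -2.724] 11.0
[0.4555, -0.32, 0.15] -0.01 [-0.261  0.234 -0.364  0.    -0.973 -2.891]
[0.4555, -0.32, 0.15] 3.13 [-0.261  0.234 -0.364  0.    -0.973  0.251]
[0.4555, -0.32, 0.15] 0.16 [-0.261  0.234 -0.364  0.    -0.973 -2.724]
[0.4555, -0.32, 0.15] 3.3 [-0.261  0.234 -0.364  0.    -0.973  0.418]
[0.5, -0.12, 0.12] -0.01 [ 0.147  0.2   -0.49   0.    -0.881  2.985]
[0.5, -0.12, 0.12] 3.13 [ 0.147  0.2   -0.49   0.    -0.881 -0.157]
[0.5, -0.12, 0.12] 0.16 None
[0.5, -0.12, 0.12] 3.3 [ 0.147  0.2   -0.49   0.    -0.881  0.01 ]
[0.533, -0.057, 0.11] -0.01 [ 0.259  0.246 -0.455  0.    -0.87   2.872]
[0.533, -0.057, 0.11] 3.13 [ 0.259  0.246 -0.455  0.    -0.87  -0.269]
[0.533, -0.057, 0.11] 0.16 None
[0.533, -0.057, 0.11] 3.3 [ 0.259  0.246 -0.455  0.    -0.87  -0.102]
[0.533, -0.057, 0.04] -0.01 [ 0.259  0.339 -0.526  0.    -0.706  2.872]
[0.533, -0.057, 0.04] 3.13 [ 0.259  0.339 -0.526  0.    -0.706 -0.269]
[0.533, -0.057, 0.04] 0.16 None
[0.533, -0.057, 0.04] 3.3 [ 0.259  0.339 -0.526  0.    -0.706 -0.102]
[0.5965, -0.287, 0.1] -0.01 [-0.154  0.44  -0.18   0.    -0.95  -2.997]
[0.5965, -0.287, 0.1] 3.13 [-0.154  0.44  -0.18   0.    -0.95   0.144]
[0.5965, -0.287, 0.1] 0.16 [-0.154  0.44  -0.18   0.    -0.95  -2.83 ]
[0.5965, -0.287, 0.1] 3.3 [-0.154  0.44  -0.18   0.    -0.95   0.311]
[0.5965, -0.287, 0.012] -0.01 [-0.154  0.538 -0.255  0.    -0.778 -2.997]
[0.5965, -0.287, 0.012] 3.13 [-0.154  0.538 -0.255  0.    -0.778  0.144]
[0.5965, -0.287, 0.012] 0.16 [-0.154  0.538 -0.255  0.    -0.778 -2.83 ]
[0.5965, -0.287, 0.012] 3.3 [-0.154  0.538 -0.255  0.    -0.778  0.311]
[0.533, -0.057, 0.15] -0.01 [ 0.259  0.201 -0.407  0.    -0.962  2.872]
[0.533, -0.057, 0.15] 3.13 [ 0.259  0.201 -0.407  0.    -0.962 -0.269]
[0.533, -0.057, 0.15] 0.16 None
[0.533, -0.057, 0.15] 3.3 [ 0.259  0.201 -0.407  0.    -0.962 -0.102]
```

```bash
cat > place.py <<'E'
from h import *
def place(C,yaw,zfinal):
    q=down(yaw+np.pi)
    manip.move_straight(C+[zfinal+.015],feed=.12)
    hit=manip.move_straight(C+[zfinal-.003],feed=.03,guard=4)
    s=sensors.state(); print(hit,s["clock"],s["eef_pos"],s["gripper_width"],s["force"])
    manip.let_go()
    manip.move_straight(C+[.22],feed=.25)
E
python3 - <<'E'
from place import *
yaw=-.012; C=[.533,-.057]
manip.reach([.50,-.12,.15],down(yaw+np.pi))
manip.move_straight(C+[.10],feed=.15)
place(C,yaw,.041)
panels=[]
for n in("scene","top"):
    c=cams.read_camera(n); cv2.imwrite(f"pics/{n}2.png",c["image"])
    a=warp(c["image"],c,.0675,.61,.045,400,320,2000)
    cv2.polylines(a,[rect(C,(.062,.118),yaw,.61,.045,2000)],True,(0,255,0),1)
    b=warp(c["image"],c,.031,.61,.045,400,280,2000)
    cv2.polylines(b,[rect(C,(.088,.146),yaw,.61,.045,2000)],True,(0,0,255),1)
    panels.append(np.vstack([a,b]))
cv2.imwrite("pics/placed1.png",np.hstack(panels)); print(sensors.state()["clock"])
E
```

```text
True 14.9667 [ 0.53369278 -0.05692816  0.0405608 ] 0.06109400926506986 [ 0.87776703 -0.1695543   3.00145885]
16.3167
```

View pics/placed1.png

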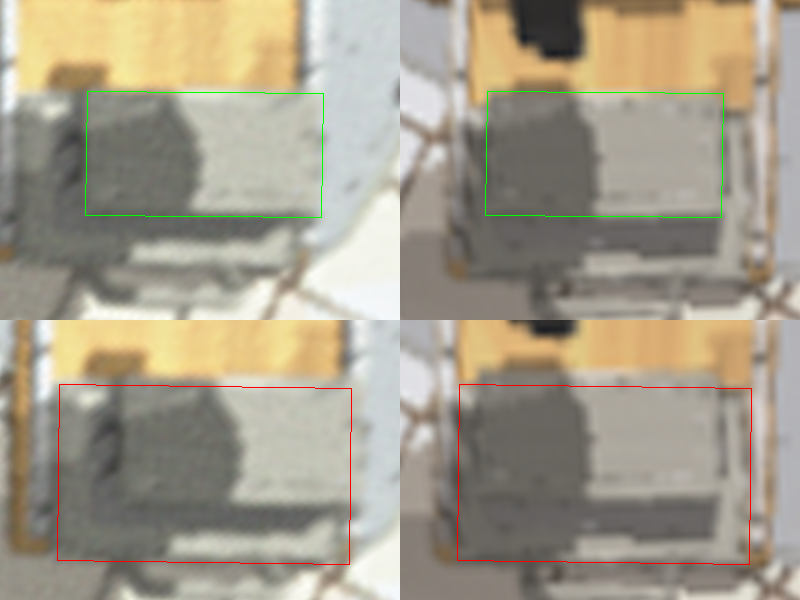

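The large tin sits on its green outline in both views and the tray on its red one, so the tin is centred and square within about 1 mm. Now the small tin.

```bash
python3 - <<'E'
from place import *
yaw=-.012; C=[.533,-.057]; G=[.5965,-.287]; q=down(.057+np.pi)
manip.reach([.52,-.20,.20],q)
manip.move_straight(G+[.10],feed=.25)
manip.move_straight(G+[.011],feed=.12)
manip.clamp(60); s=sensors.state(); print(s["clock"],s["gripper_width"],s["eef_pos"],s["force"])
manip.move_straight(G+[.10],feed=.2)
manip.move_straight([.53,-.16,.17],rot=down(yaw+np.pi),feed=.25)
manip.move_straight(C+[.11],feed=.2)
place(C,yaw,.0675+.012)
panels=[]
for n in("scene","top"):
    c=cams.read_camera(n); cv2.imwrite(f"pics/{n}3.png",c["image"])
    a=warp(c["image"],c,.1035,.61,.045,400,300,2000)
    cv2.polylines(a,[rect(C,(.050,.096),yaw,.61,.045,2000)],True,(0,255,0),1)
    b=warp(c["image"],c,.0675,.61,.045,400,300,2000)
    cv2.polylines(b,[rect(C,(.062,.118),yaw,.61,.045,2000)],True,(0,0,255),1)
    panels.append(np.vstack([a,b]))
cv2.imwrite("pics/placed2.png",np.hstack(panels)); print(sensors.state()["clock"])
E
```

```text
19.025 0.048696978075359366 [ 0.59665002 -0.28713346  0.01197333] [-1.93272247  0.90500742  5.47232099]
True 21.95 [ 0.53368416 -0.05697228  0.07939405] 0.048709595926747735 [ 1.88363484 -0.25048971  3.59549736]
23.225
```

View pics/placed2.png

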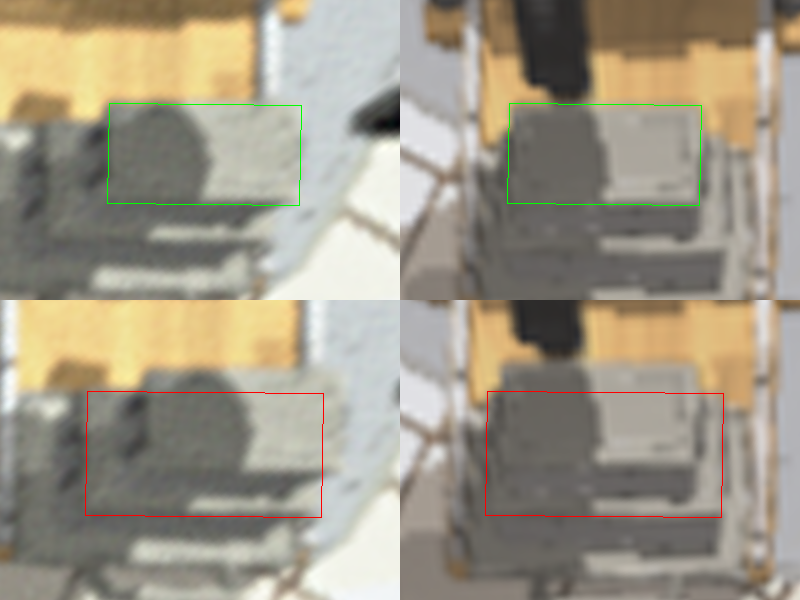

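The small tin lies on its outline in both views, concentric with the lower lid. Now I'll push the tray home with closed, slightly tilted fingers.

```bash
python3 - <<'E'
from place import *
t=.2; z=np.array([np.sin(t),0,-np.cos(t)]); best=None
for sg in(1,-1):
    y=np.array([0,sg,0.]); q=quat(np.c_[np.cross(y,z),y,z])
    J=[planner.inverse_kinematics([x,-.057,.034],q) for x in(.43,.60)]
    if all(j is not None for j in J):
        d=abs(J[0][5]-sensors.state()["joint_pos"][5]); print(sg,J[0].round(2) if hasattr(J[0],"round") else J[0],d)
        if best is None or d<best[0]: best=(d,q)
q=best[1]; y0=-.0565
manip.reach([.43,y0,.22],q)
manip.clamp(30)
manip.move_straight([.43,y0,.034],feed=.2)
print("w",sensors.state()["gripper_width"],sensors.state()["clock"])
h=manip.move_straight([.50,y0,.034],feed=.04,guard=1.5); s=sensors.state(); print("contact",h,s["eef_pos"],s["force"]); x0=s["eef_pos"][0]
h=manip.move_straight([x0+.118,y0-.0014,.034],feed=.06,guard=12); s=sensors.state(); print("run",h,s["eef_pos"],s["force"],s["clock"])
if not h:
    h=manip.move_straight([x0+.160,y0-.0019,.034],feed=.02,guard=9); s=sensors.state(); print("stop",h,s["eef_pos"],s["force"],s["clock"],"travel",s["eef_pos"][0]-x0)
for n in("scene","top"):
    c=cams.read_camera(n); cv2.imwrite(f"pics/{n}4.png",c["image"]); np.save(f"{n}4.npy",cloud(c))
a=cv2.imread("pics/scene4.png")[130:280,150:300]; b=cv2.imread("pics/top4.png")[130:280,165:315]
cv2.imwrite("pics/home.png",cv2.resize(np.hstack([a,b]),(800,400),interpolation=cv2.INTER_CUBIC))
E
```

```text
Traceback (most recent call last):
TypeError: 'NoneType' object is not subscriptable
```

```bash
python3 - <<'E'
from h import *
for t in(0,.1,.2,-.1):
    z=np.array([np.sin(t),0,-np.cos(t)])
    for sg in(1,-1):
        y=np.array([0,sg,0.]); q=quat(np.c_[np.cross(y,z),y,z])
        print(t,sg,[(x,zz,None if (j:=planner.inverse_kinematics([x,-.057,zz],q)) is None else np.round(j,2)[[2,4,5]]) for x in(.43,.44,.46,.6) for zz in (.034,.15)])
E
```

```text
0 1 [(0.43, 0.034, array([-0.75, -0.61, -1.9 ])), (0.43, 0.15, array([-0.61, -0.93, -1.9 ])), (0.44, 0.034, array([-0.73, -0.62, -1.89])), (0.44, 0.15, array([-0.59, -0.93, -1.89])), (0.46, 0.034, array([-0.69, -0.63, -1.87])), (0.46, 0.15, array([-0.55, -0.94, -1.87])), (0.6, 0.034, array([-0.38, -0.76, -1.8 ])), (0.6, 0.15, array([-0.26, -1.  , -1.8 ]))]
0 -1 [(0.43, 0.034, array([-0.75, -0.61,  1.24])), (0.43, 0.15, array([-0.61, -0.93,  1.24])), (0.44, 0.034, array([-0.73, -0.62,  1.25])), (0.44, 0.15, array([-0.59, -0.93,  1.25])), (0.46, 0.034, array([-0.69, -0.63,  1.27])), (0.46, 0.15, array([-0.55, -0.94,  1.27])), (0.6, 0.034, array([-0.38, -0.76,  1.34])), (0.6, 0.15, array([-0.26, -1.  ,  1.34]))]
0.1 1 [(0.43, 0.034, array([-0.87, -0.46, -2.  ])), (0.43, 0.15, array([-0.7 , -0.81, -1.96])), (0.44, 0.034, array([-0.84, -0.46, -1.99])), (0.44, 0.15, array([-0.68, -0.81, -1.95])), (0.46, 0.034, array([-0.8 , -0.48, -1.96])), (0.46, 0.15, array([-0.65, -0.81, -1.93])), (0.6, 0.034, array([-0.48, -0.6 , -1.85])), (0.6, 0.15, array([-0.36, -0.86, -1.84]))]
0.1 -1 [(0.43, 0.034
[... 1041 characters left out ...]
ray([-0.66, -0.75, -1.84])), (0.43, 0.15, array([-0.53, -1.04, -1.85])), (0.44, 0.034, array([-0.64, -0.75, -1.83])), (0.44, 0.15, array([-0.51, -1.05, -1.84])), (0.46, 0.034, array([-0.6 , -0.77, -1.82])), (0.46, 0.15, array([-0.47, -1.05, -1.83])), (0.6, 0.034, array([-0.28, -0.9 , -1.77])), (0.6, 0.15, array([-0.17, -1.13, -1.77]))]
-0.1 -1 [(0.43, 0.034, array([-0.66, -0.75,  1.31])), (0.43, 0.15, array([-0.53, -1.04,  1.29])), (0.44, 0.034, array([-0.64, -0.75,  1.31])), (0.44, 0.15, array([-0.51, -1.05,  1.3 ])), (0.46, 0.034, array([-0.6 , -0.77,  1.32])), (0.46, 0.15, array([-0.47, -1.05,  1.31])), (0.6, 0.034, array([-0.28, -0.9 ,  1.37])), (0.6, 0.15, array([-0.17, -1.13,  1.37]))]
```

```bash
python3 - <<'E'
from place import *
t=.1; z=np.array([np.sin(t),0,-np.cos(t)]); y=np.array([0,-1.,0]); q=quat(np.c_[np.cross(y,z),y,z]); y0=-.0565
manip.reach([.43,y0,.22],q)
manip.clamp(30)
manip.move_straight([.43,y0,.034],feed=.2)
print("w",sensors.state()["gripper_width"],sensors.state()["clock"])
h=manip.move_straight([.50,y0,.034],feed=.04,guard=1.5); s=sensors.state(); print("contact",h,s["eef_pos"],s["force"]); x0=s["eef_pos"][0]
h=manip.move_straight([x0+.118,y0-.0014,.034],feed=.06,guard=12); s=sensors.state(); print("run",h,s["eef_pos"],s["force"],s["clock"])
if not h:
    h=manip.move_straight([x0+.160,y0-.0019,.034],feed=.02,guard=9); s=sensors.state(); print("stop",h,s["eef_pos"],s["force"],s["clock"],"travel",s["eef_pos"][0]-x0)
for n in("scene","top"):
    c=cams.read_camera(n); cv2.imwrite(f"pics/{n}4.png",c["image"]); np.save(f"{n}4.npy",cloud(c))
a=cv2.imread("pics/scene4.png")[130:280,150:300]; b=cv2.imread("pics/top4.png")[130:280,165:315]
cv2.imwrite("pics/home.png",cv2.resize(np.hstack([a,b]),(800,400),interpolation=cv2.INTER_CUBIC))
E
```

```text
w -0.00013033480214822985 26.3833
contact True [ 0.45334014 -0.05651109  0.03372591] [ 0.04502679 -0.23860126  0.41360885]
run False [ 0.57135197 -0.0578059   0.03414185] [-0.77500757  0.2762034  -0.38308075] 29.325
stop True [ 0.58513646 -0.05839279  0.03320479] [ 0.29360288 -0.12185356 -0.62367085] 30.3167 travel 0.13179632208844133
```

View pics/home.png

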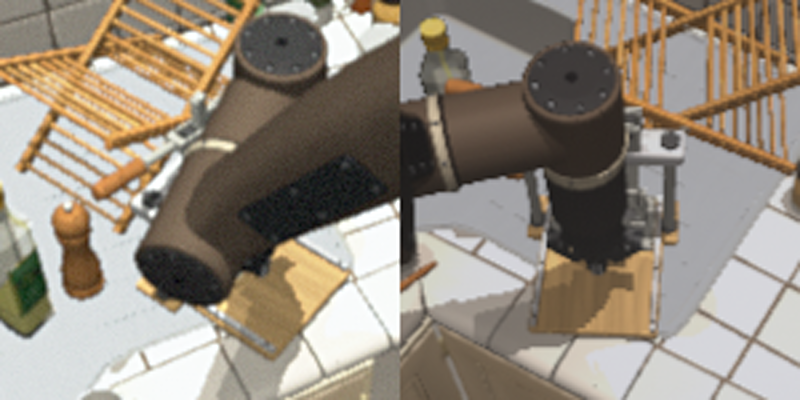

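The tray appears to be under the plate, but the arm hides it. I'll push once more to confirm the stop, then retract and check.

```bash
python3 - <<'E'
from place import *
s=sensors.state(); p=s["eef_pos"]; print(p,s["force"])
for g in (9,14):
    h=manip.move_straight([p[0]+.02,p[1],.034],feed=.02,guard=g); s=sensors.state(); print(h,s["eef_pos"],s["force"],s["clock"])
manip.move_straight([.545,p[1],.034],feed=.2)
manip.move_straight([.47,.0,.25],feed=.3)
manip.move_straight([.45,.16,.40],feed=.4)
L=[]
for n in("scene","top"):
    c=cams.read_camera(n); cv2.imwrite(f"pics/{n}5.png",c["image"]); W=cloud(c); np.save(f"{n}5.npy",W)
    P=W.reshape(-1,3);P=P[~np.isnan(P[:,0])]
    k=P[(P[:,0]>.50)&(P[:,0]<.63)&(P[:,1]>-.1)&(P[:,1]<-.01)]
    b=k[(k[:,2]>.037)&(k[:,2]<.055)]; print(n,"bar x",np.percentile(b[:,0],[5,50,95]),len(b))
    r=P[(P[:,0]>.65)&(P[:,0]<.69)&(abs(P[:,1]+.057)<.016)&(P[:,2]>.29)]; print(" rod top",np.percentile(r[:,2],[50,80,95]),r.mean(0))
    a=W[130:280,150:300] if n=="scene" else W[130:280,165:315]
a=cv2.imread("pics/scene5.png")[150:270,180:300]; b=cv2.imread("pics/top5.png")[140:260,180:300]
cv2.imwrite("pics/home5.png",cv2.resize(np.hstack([a,b]),(800,400),interpolation=cv2.INTER_CUBIC)); print(sensors.state()["clock"])
E
```

```text
[ 0.5848514  -0.05837667  0.03302167] [ 0.46377372  0.16314665 -0.44793674]
True [ 0.58522273 -0.05877962  0.03214673] [ 0.28817701  0.58983469 -0.12676673] 30.825
True [ 0.58524373 -0.05924728  0.03102319] [ 0.4663583  -0.16074082  0.47281558] 31.2583Traceback (most recent call last):
  File "<stdin>", line 13, in <module>
    return _quantile_unchecked(
        a, q, axis, out, overwrite_input, method, keepdims, weights)
    return _ureduce(a,
                    func=_quantile_ureduce_func,
    ...<5 lines>...
                    overwrite_input=overwrite_input,
                    method=method)
    r = func(a, **kwargs)
    result = _quantile(arr,
                       quantiles=q,
    ...<2 lines>...
                       out=out,
                       weights=wgt)
    slices_having_nans = np.isnan(arr[-1, ...])
                                  ~~~^^^^^^^^^
IndexError: index -1 is out of bounds for axis 0 with size 0
```

```bash
cat > look.py <<'E'
from h import *
def look(tag,save=None):
    out={}
    for n in("scene","top"):
        c=cams.read_camera(n); cv2.imwrite(f"pics/{n}{tag}.png",c["image"]); W=cloud(c)
        P=W.reshape(-1,3);P=P[~np.isnan(P[:,0])]
        r=P[(P[:,0]>.655)&(P[:,0]<.68)&(abs(P[:,1]+.057)<.012)&(P[:,2]>.255)&(P[:,2]<.34)]
        print(n,"rod top",len(r),np.percentile(r[:,2],[50,80,95]).round(4) if len(r) else None, end=" ")
        b=P[(P[:,0]>.55)&(P[:,0]<.63)&(P[:,1]>-.1)&(P[:,1]<-.01)&(P[:,2]>.037)&(P[:,2]<.06)]
        print("bar x",len(b),np.percentile(b[:,0],[5,50]).round(4) if len(b) else None, end=" ")
        pl=P[(P[:,0]>.63)&(P[:,0]<.70)&(abs(P[:,1]+.057)<.05)&(P[:,2]>.09)&(P[:,2]<.19)]
        print("plate z",len(pl),np.percentile(pl[:,2],[10,50,90]).round(4) if len(pl) else None)
    a=cv2.imread(f"pics/scene{tag}.png")[150:270,180:300]; b=cv2.imread(f"pics/top{tag}.png")[140:260,180:300]
    cv2.imwrite(f"pics/look{tag}.png",cv2.resize(np.hstack([a,b]),(800,400),interpolation=cv2.INTER_CUBIC)); print(sensors.state()["clock"])
E
python3 -c "
from look import *
print(sensors.state()['eef_pos'])
look(6)"
```

```text
[0.44979219 0.1595925  0.39782642]
scene rod top 0 None bar x 0 None plate z 50 [0.0993 0.1054 0.1445]
top rod top 100 [0.2866 0.3093 0.3142] bar x 63 [0.5961 0.6   ] plate z 495 [0.1017 0.1425 0.1478]
33.3917
```

View pics/look6.png

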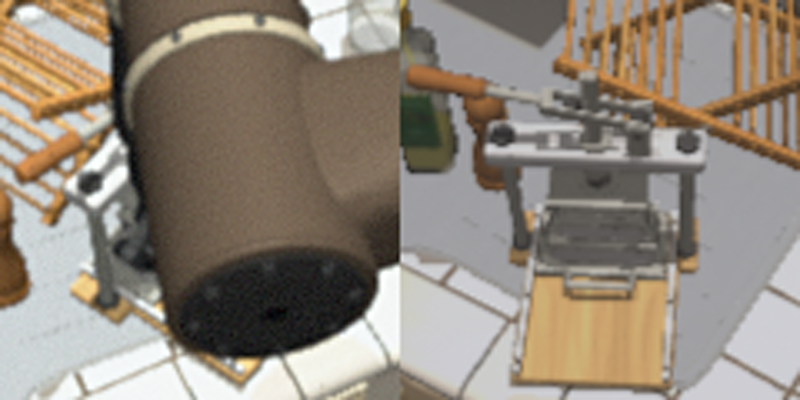

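The top view shows the tray home, with its bar at x=0.600 and the stack under the plate, and the plate still above the stack. Now the lever: first stroke, logging force against angle.

```bash
cat > lever.py <<'E'
from look import *
q0=down(-np.pi/2)
def pos(q):
    f=.24-q; return [.669,-.102+.196*np.cos(f)-.0115*np.sin(f),.25+.196*np.sin(f)+.0115*np.cos(f)]
def ang(z):  # lever angle from TCP height
    return float(np.interp(-z,[-pos(a)[2] for a in np.linspace(-.1,.5,200)],np.linspace(-.1,.5,200)))
def steps(qs,feed=.06,t0=0.,fmax=99):
    for a in qs:
        manip.move_straight(pos(a),feed=feed); s=sensors.state(); f=s["force"][2]-t0
        print("q %.3f meas %.3f F %.2f"%(a,ang(s["eef_pos"][2]),f))
        if f>fmax: print("fmax");break
E
python3 - <<'E'
from lever import *
p=pos(0)
manip.reach([p[0]-.03,p[1],.36],q0)
manip.move_straight([p[0],p[1],p[2]+.012],feed=.15); manip.dwell(.15)
t0=sensors.state()["force"][2]; open("t0","w").write(str(t0)); print("tare",t0,sensors.state()["clock"])
h=manip.move_straight(pos(.06),feed=.04,guard=1.2); s=sensors.state(); print("touch",h,s["eef_pos"],ang(s["eef_pos"][2]))
steps([.08,.16,.24,.32,.395],t0=t0)
look(7)
manip.move_straight(pos(-.02),feed=.15); s=sensors.state(); print(s["clock"],s["eef_pos"],s["force"][2]-t0)
look(8)
E
```

```text
tare 0.466068690408012 34.8667
touch True [0.66874743 0.08743742 0.30686382] 0.004772621292912739
q 0.080 meas 0.082 F 1.19
q 0.160 meas 0.160 F 3.00
q 0.240 meas 0.239 F 3.26
q 0.320 meas 0.318 F 3.38
q 0.395 meas 0.393 F 3.94
scene rod top 0 None bar x 58 [0.5982 0.6018] plate z 439 [0.1016 0.1244 0.1422]
top rod top 58 [0.2816 0.2949 0.2964] bar x 63 [0.5964 0.6006] plate z 496 [0.1036 0.1245 0.1407]
37.3917
38.0833 [0.66824737 0.08461594 0.3099682 ] -1.1649405916163207
scene rod top 21 [0.2669 0.2694 0.2706] bar x 55 [0.5978 0.6017] plate z 441 [0.1004 0.1243 0.1393]
top rod top 77 [0.2728 0.2925 0.2965] bar x 62 [0.596  0.6001] plate z 494 [0.1038 0.1245 0.1406]
38.1833
```

View pics/look7.png

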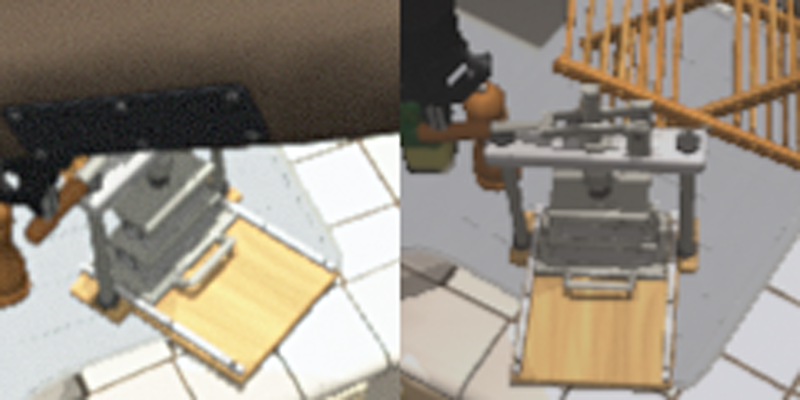

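The rod fed about 18 mm in the first stroke and the plate is above the upper lid, with the tray still home. Second stroke.

```bash
python3 - <<'E'
from lever import *
t0=float(open("t0").read())
steps([.08,.16,.20,.24,.27,.30,.33,.36,.395],t0=t0,fmax=9)
look(9)
manip.move_straight(pos(-.01),feed=.15)
look(10)
E
```

```text
q 0.080 meas 0.083 F 0.99
q 0.160 meas 0.160 F 2.47
q 0.200 meas 0.199 F 2.24
q 0.240 meas 0.239 F 2.31
q 0.270 meas 0.269 F 3.18
q 0.300 meas 0.299 F 3.95
q 0.330 meas 0.329 F 3.24
q 0.360 meas 0.358 F 5.21
q 0.395 meas 0.391 F 5.43
scene rod top 0 None bar x 60 [0.5973 0.6013] plate z 416 [0.108  0.1129 0.1483]
top rod top 39 [0.2733 0.2787 0.2819] bar x 64 [0.5966 0.6006] plate z 460 [0.1082 0.1126 0.1481]
41.0
scene rod top 22 [0.2648 0.269  0.2727] bar x 56 [0.5974 0.6018] plate z 423 [0.1083 0.1126 0.147 ]
top rod top 54 [0.2711 0.2797 0.2812] bar x 62 [0.5968 0.6008] plate z 455 [0.1083 0.1129 0.1491]
41.775
```

The plate now bears on the stack (plate top about 112 mm) with the spring at roughly 4 mm. For the third stroke I'll use small steps and averaged forces.

```bash
python3 - <<'E'
from lever import *
t0=float(open("t0").read())
manip.move_straight(pos(.05),feed=.08)
for a in(.07,.09,.11,.13,.15,.165,.18):
    manip.move_straight(pos(a),feed=.03); f=[]
    for _ in range(6): manip.dwell(.05); s=sensors.state(); f.append(s["force"][2]-t0)
    print("q %.3f meas %.3f F %.2f sd %.2f"%(a,ang(s["eef_pos"][2]),np.mean(f),np.std(f)))
    if np.mean(f)>7.7: break
look(11)
E
```

```text
q 0.070 meas 0.070 F 1.13 sd 0.46
q 0.090 meas 0.089 F 2.62 sd 0.31
q 0.110 meas 0.109 F 4.27 sd 0.31
q 0.130 meas 0.129 F 5.28 sd 0.23
q 0.150 meas 0.148 F 5.57 sd 0.23
q 0.165 meas 0.162 F 6.16 sd 0.48
q 0.180 meas 0.177 F 6.70 sd 0.31
scene rod top 0 None bar x 57 [0.5973 0.6015] plate z 416 [0.1082 0.1131 0.1462]
top rod top 53 [0.2633 0.275  0.2773] bar x 65 [0.5959 0.6004] plate z 459 [0.1085 0.1128 0.1499]
46.1917
```

```bash
python3 - <<'E'
import cv2,numpy as np
r=[]
for t in("7","9","11"):
    i=cv2.imread(f"pics/top{t}.png")[150:235,205:275]; r.append(cv2.resize(i,None,fx=3.7,fy=3.7,interpolation=cv2.INTER_CUBIC))
cv2.imwrite("pics/cmp.png",np.hstack(r)); print(np.hstack(r).shape)
E
```

```text
(314, 777, 3)
```

View pics/cmp.png

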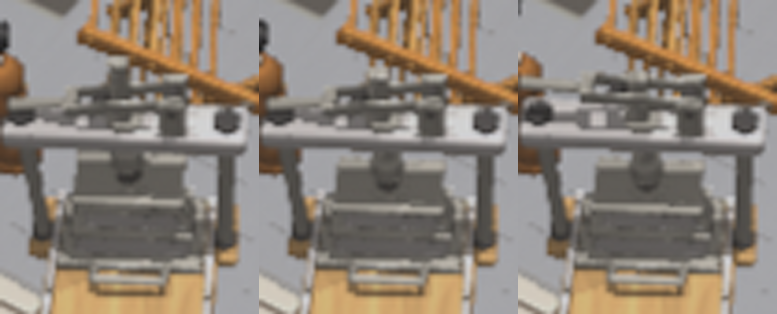

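Relative to panel 2, panel 3 shows the rod lower in the head with the plate unmoved, so the spring is closing. The force slope of 29 N/rad matches the model. Now I'll pin the compression down by comparing plate and rod heights with the very first cloud.

```bash
python3 - <<'E'
from lever import *
from scipy.stats import gaussian_kde
cs=[cloud(cams.read_camera("top")) for _ in range(4)]
for nm,Ws in(("start",[np.load("top0.npy")]),("now",cs)):
    P=np.concatenate([W.reshape(-1,3) for W in Ws]);P=P[~np.isnan(P[:,0])]
    pl=P[(P[:,0]>.633)&(P[:,0]<.70)&(abs(P[:,1]+.057)<.05)&(P[:,2]>.10)&(P[:,2]<.165)]
    h,e=np.histogram(pl[:,2],bins=np.arange(.10,.165,.002)); print(nm,"plate hist",[(round(1e3*a),int(b)) for a,b in zip(e,h) if b])
    r=P[(P[:,0]>.657)&(P[:,0]<.677)&(abs(P[:,1]+.057)<.011)&(P[:,2]>.262)&(P[:,2]<.34)]
    h,e=np.histogram(r[:,2],bins=np.arange(.262,.334,.003)); print("  rod hist",[(round(1e3*a),int(b)) for a,b in zip(e,h) if b])
print(sensors.state()["clock"])
E
```

```text
start plate hist [(134, 1), (136, 5), (138, 9), (140, 55), (142, 96), (144, 88), (146, 41), (148, 10), (150, 6), (152, 5), (154, 2), (156, 1), (158, 2)]
  rod hist [(262, 2), (265, 8), (268, 4), (271, 6), (274, 2), (277, 4), (280, 3), (283, 2), (286, 6), (289, 3), (292, 1), (295, 5), (298, 4), (301, 3), (304, 6), (307, 3), (310, 7), (313, 10), (316, 2)]
now plate hist [(100, 3), (102, 4), (104, 12), (106, 46), (108, 172), (110, 418), (112, 459), (114, 248), (116, 60), (118, 21), (120, 8), (122, 2), (124, 2), (126, 2), (128, 3), (130, 5), (132, 10), (134, 11), (136, 13), (138, 10), (140, 13), (142, 5), (144, 15), (146, 14), (148, 11), (150, 32), (152, 54), (154, 33), (156, 13), (158, 6), (160, 7), (162, 5)]
  rod hist [(262, 15), (265, 18), (268, 8), (271, 15), (274, 40), (277, 14)]
46.3917
```

The plate has come down 31.7 mm from the start and the rod about 38.5–39.5 mm, so the spring is now at about 7–8 mm. Two to three mm more feed is needed (q about 0.225).

```bash
python3 - <<'E'
from lever import *
t0=float(open("t0").read())
for a in(.20,.215,.227):
    manip.move_straight(pos(a),feed=.03); f=[]
    for _ in range(8): manip.dwell(.05); s=sensors.state(); f.append(s["force"][2]-t0)
    print("q %.3f meas %.3f F %.2f"%(a,ang(s["eef_pos"][2]),np.mean(f)))
P=np.concatenate([cloud(cams.read_camera("top")).reshape(-1,3) for _ in range(8)]);P=P[~np.isnan(P[:,0])]
r=P[(P[:,0]>.657)&(P[:,0]<.677)&(abs(P[:,1]+.057)<.011)&(P[:,2]>.262)&(P[:,2]<.34)]
h,e=np.histogram(r[:,2],bins=np.arange(.262,.30,.0015)); print("rod",[(round(1e3*a,1),int(b)) for a,b in zip(e,h) if b])
pl=P[(P[:,0]>.633)&(P[:,0]<.70)&(abs(P[:,1]+.057)<.05)&(P[:,2]>.10)&(P[:,2]<.125)];print("plate",np.median(pl[:,2]))
look(12)
E
```

```text
q 0.200 meas 0.196 F 6.86
q 0.215 meas 0.210 F 7.57
q 0.227 meas 0.222 F 7.88
rod [(np.float64(262.0), 9), (np.float64(263.5), 10), (np.float64(265.0), 21), (np.float64(266.5), 8), (np.float64(268.0), 10), (np.float64(269.5), 20), (np.float64(271.0), 32), (np.float64(272.5), 56), (np.float64(274.0), 28), (np.float64(275.5), 12), (np.float64(277.0), 1)]
plate 0.11229362285190714
scene rod top 0 None bar x 56 [0.5976 0.6012] plate z 422 [0.108  0.1128 0.1451]
top rod top 45 [0.2664 0.2732 0.2751] bar x 63 [0.5962 0.6002] plate z 456 [0.1088 0.1127 0.1463]
48.875
```

View pics/look12.png

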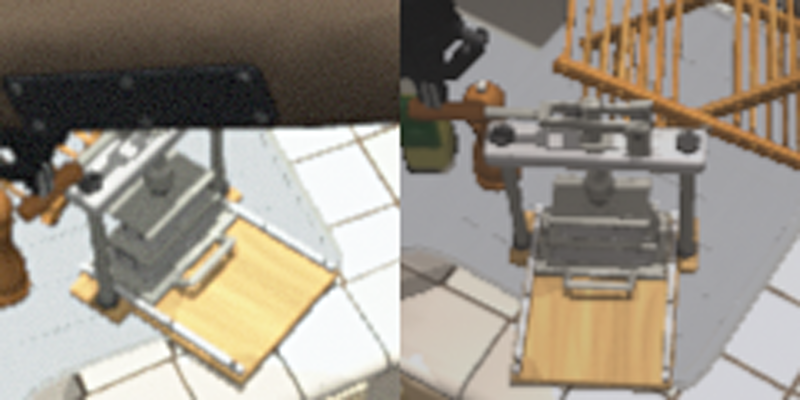

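Both views show the plate flat on the stack, the tray home (bar at 0.600) and the gripper still on the lever. The rod top is at about 273 mm (272.5 is exactly half), so the spring is at about 9.5–10 mm.

```bash
python3 -c "
from cell import manip
print(manip.finish_job())"
```

```text
the job is handed in; nothing more can be done
None
```

I handed the job in at about 49 s. The tins are stacked centrally and the tray is fully home. The plate bears on the stack with the spring about half compressed (9–10 mm measured), and the arm is still holding the lever down.

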